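Close up the antenna tuner and put the aerial back on line

TASK

Close up the open antenna tuner: lower its cover over the two locating pins, the large hole on the large pin, until it rests flush on the box, without letting it drop, then swing both turn-buttons fully in over the cover. After that throw the lever of the aerial switch out of the earth notch into the middle notch, the one with the aerial sign. Leave the other things on the desk where they are.

Things in the scene. Friction and masses are not known exactly. Their poses are not given: they have to be found in the camera images.
- tuner: Antenna tuner: open aluminium box fixed to the desk, 110 mm deep (its x) by 160 mm wide (its y), rim 75 mm above the desk. Origin under its centre; x points from the front (two black knobs, sticking out 18 mm) to the back, z up. Two tapered steel pins stand on the rim at opposite corners, 18 mm high (full diameter for 12 mm); in the middle of each end a steel ear carries a turn-button
- pin_big (a point): tip of the large pin, 14 mm in diameter, 93 mm above the desk, at x -40, y +64 mm in the tuner's frame
- pin_small (a point): tip of the small pin, 8 mm in diameter, 93 mm above the desk, at x +40, y -64 mm in the tuner's frame
- seat (a point): centre of the tuner's rim, 75 mm above the desk, where the middle of the cover's underside comes to rest
- cover: The tuner's cover, loose, about 0.3 kg: flat aluminium plate 110 (x) by 160 (y) by 5 mm, flat on the desk, handle up. Origin at the centre of its underside, z up. Seated, its axes match the tuner's (same way round). A dark bow handle stands on its middle: a bar 60 mm long (along y), 10 wide, 10 high, its top 40 mm above the underside, 25 mm free under it between two 10 mm square legs
- cover_handle (a point): middle of the handle's bar, 35 mm above the cover's underside
- hole_big (a point): centre of the cover's 16 mm hole at its underside (x -40, y +64 mm in the cover's frame), for the large pin
- hole_small (a point): centre of the cover's 10 mm hole at its underside (x +40, y -64 mm in the cover's frame), for the small pin
- button_left (a joint): turn of the turn-button at the tuner's +y end, rad, about a vertical pivot. 0: its bar points to the tuner's front (-x); negative: splayed outwards, to -0.7; 1.57: against its stop, square across the cover's end. Steel bar reaching 45 mm from the pivot, 13 mm wide, underside 7 mm above the rim (2 mm above a seated cover). It stays where left; about 1.5 N at the wing moves it
- button_right (a joint): the same at the tuner's -y end, mirrored: 0 points to the front, 1.57 lies square across the cover's end against its stop
- wing_left (a point): middle of the left button's finger wing, an upright steel thumb-piece near the bar's end, 15 mm along the bar, 10 mm thick, from 88 to 114 mm above the desk; its middle is 37 mm from the pivot, 101 mm above the desk
- wing_right (a point): middle of the right button's finger wing, the same
- pivot_left (a point): pivot of the left button at rim height (x 0, y +96 mm in the tuner's frame)
- pivot_right (a point): pivot of the right button at rim height (x 0, y -96 mm in the tuner's frame)
- aerial_switch: Aerial change-over switch: grey box fixed to the desk, 120 (x) by 76 by 50 mm high; a lever stands in a slot along its x, and beside the slot a steel quadrant with three notches, top 82 mm above the desk. Origin under its centre, z up. White signs at the notches: earth (shrinking bars) at -x, aerial (a mast with two arms) in the middle, dummy load (a rectangle) at +x
- aerial_lever (a joint): lean of the lever, rad: 0 upright, in the middle (aerial) notch; -0.5 leaning to the switch's -x, in the earth notch; +0.5 leaning to its +x, in the dummy-load notch; stops at -0.58 and 0.58. A sprung detent draws it into the nearest notch; the crests lie at about -0.25 and +0.25. Leaving a notch takes about 6 N square to the lever at the knob, up to 15 N pushed level by a rubbing finger
- lever_knob (a point): centre of the lever's black ball knob, 24 mm in diameter, on an 8 mm stem, 85 mm from the lever's pivot (125 mm above the desk when upright)
- lever_pivot (a point): the lever's pivot, 40 mm above the desk, inside the switch box; the lever swings in the switch's x-z plane
- tape: bystander: roll of black tape, 84 mm across, 46 mm high, origin at the centre of its underside
- trimmer: bystander: small screwdriver 150 mm long lying on the desk
- can: bystander: plain drink can 66 mm across, 115 mm high, origin at the centre of its underside
- handheld: bystander: black handheld radio lying flat, 125 by 50 by 18 mm, stub aerial, origin under its centre
- carton: bystander: small carton 60 by 90 by 30 mm, origin under its centre
- headphones: bystander: black headphones lying on the desk, about 130 by 190 mm and 70 mm high, origin on the desk midway between the ear cups
Mind the look-alikes: they are no part of the job. Leave any blue or pink look-alike of the aerial_switch alone.

How it is judged:
By the outcome, as a careful person would: the job done as asked, in the order asked, and still so for the second after the job is handed in, with the robot touching nothing.
It also fails if it takes over 72 s, if anything falls off the work surface, if the arm or the gripper's body presses on something with over 40 N, if the wrist force passes 120 N, or if a joint passes its speed limit or range.

ROBOT

A 7-joint arm with a two-finger parallel gripper is mounted at the origin on the work surface. World frame = base frame: x ahead of the robot, y to its left, z up, the work surface at z = 0. Lengths are in m, angles in rad, forces in N, time in s.
With the tool pointing down it reaches from about 0.35 to 0.9 m from the base axis. Payload 7.2 kg.
Tool frame: the origin (TCP) lies on the centre line of the jaws, within the pads' length; the fingertips stand 14 mm ahead of it and the grasp point (between the pads) lies 5 mm behind it (tip_reach is the distance from the TCP to the fingertips, in m); x points along the fingers, y is the direction in which the jaws open and shut, and the axes are right-handed (so a half turn about x gives the same grasp; the last joint's range is limited). The gripper opens to 85 mm and grips with 20 to 120 N. Pads are 22 mm wide; open, the fingers measure 114 mm over their backs; the gripper's body (76 mm by 85 mm) begins 54 mm behind the grasp point. The pads swing forward as they close: fully open they stand 13 mm farther back than shut.
Start: joints at [-1.23, 0.411, -0.013, 1.596, 0.006, 1.134, -0.082], TCP at [0.248, 0.573, 0.245] pointing down, gripper open.
Joint ranges: [-2.95, 2.95], [-0.29, 1.99], [-1.47, 1.44], [0.14, 2.54], [-1.03, 4.17], [0.13, 1.85], [-2.86, 2.86]. Speed limits (rad/s): [2.39, 2.39, 3.01, 3.01, 3.14, 3.14, 3.14].

INTERFACE

Orientations are given as a rotation vector (axis times angle).
In Python, from cell import * gives the robot as it stands.
- The arm moves only by the tool move_arm, never from a script. Its argument "moves" is one flat list of numbers, 5 for each row, row after row: the shift along the world's x, y, z in cm, then the turn about the world's z in degrees, then the opening in per cent of the stroke, from 0 (shut) to 100 (fully open). A call has 1 to 20 rows; each row is the pose to reach, as a shift and turn from the pose measured when the call began; what a row does not reach only later rows make up. A row lasts 1/12 s, in which the tool goes at most 41.7 mm and 7.16 degrees, less where a joint would pass 70% of its speed; a pose out of reach is approached as far as the arm can. A call with a gripper value outside its range is refused whole. The fingers move at their own pace and stop on an object; the grip force is fixed at half the most. Time passes only in rows, so rows that repeat a pose let the fingers close. It gives the time, the measured TCP pose, the force and the opening at its end, in the units of the state.
- get_obs(): the state, without advancing time (a new reading comes with each control period).
- camera(name): name is "scene" or "top" or "wrist"; returns a dict with "img" (384x512x3 uint8, red, green, blue), "mtx" (3x3 intrinsics, pixels), "k1" (the pictures are not rectified: a ray, as slopes to the right and down, at radius r is drawn at 1 + k1 r^2 times it, then the intrinsics apply), "rvec" (rotation vector, rad) and "tvec" (3), from world to camera coordinates, as OpenCV has them. Camera axes: x right, y down, z forward; pixel columns grow to the right and rows downward; lengths in m; the calibration is good to about 2 mm. A picture is of the moment at which its call begins. There is no depth.
- sign_off(): hands the job in, once; it reports no verdict.
The state is a dict: "clock": time; "joints": joint angles; "joint_vel": joint speeds; "effort": joint torques, N m; "tool_pos": TCP position; "eef_rot": TCP orientation; "wrist_force": force on the tool from outside, world axes, zero at the start; "wrist_torque": the same for the moment, N m; "gripper_width": opening from 0.0 (shut) to 1.0 (fully open).
Only numpy, scipy, OpenCV 4.12 (cv2) and the standard library are available. Lean on these libraries where they do the work, as an engineer would, in place of code of your own. Each camera call takes 0.05 s, during which the arm holds its last target.

## Working session

There is one attempt and no reset: what is moved stays moved. The work goes in short steps, Python scripts to look and compute and a tool call to move; the robot and the scene stay as the last step left them, time stands still between calls to the robot, and variables do not carry over. Pictures are saved under pics/ and viewed, and the job is handed in when it is done.

Besides the shell and the picture viewer there is one more tool, called after "Call:" in YAML: its name, and indented under it one key for each argument. move_arm: Moves the arm, as the interface text tells. Its arguments: {"type":"object","properties":{"moves":{"type":"array","items":{"type":"number"}}},"required":["moves"]}

```bash
ls; mkdir -p pics
cat > h.py <<'E'
from cell import *
import numpy as np, cv2
def snap(n,tag):
    c=camera(n); cv2.imwrite(f"pics/{tag}.png",c["img"][:,:,::-1]); np.savez(f"pics/{tag}.npz",**c); return c
def load(tag): return dict(np.load(f"pics/{tag}.npz"))
def ray(c,uv):
    K=c["mtx"];k1=float(c["k1"])
    d=np.array([(uv[0]-K[0,2])/K[0,0],(uv[1]-K[1,2])/K[1,1]])
    s=d.copy()
    for _ in range(30): s=d/(1+k1*(s@s))
    R=cv2.Rodrigues(c["rvec"])[0]; t=np.ravel(c["tvec"])
    return -R.T@t, R.T@np.array([s[0],s[1],1.])
def onz(c,uv,z):
    o,d=ray(c,uv); return o+d*(z-o[2])/d[2]
def proj(c,P):
    R=cv2.Rodrigues(c["rvec"])[0]; p=R@np.asarray(P,float)+np.ravel(c["tvec"]); s=p[:2]/p[2]; s=s*(1+float(c["k1"])*(s@s))
    K=c["mtx"]; return np.array([K[0,0]*s[0]+K[0,2],K[1,1]*s[1]+K[1,2]])
def tri(c1,u1,c2,u2):
    A=[];b=[]
    M=np.zeros((3,3));v=np.zeros(3)
    for c,u in((c1,u1),(c2,u2)):
        o,d=ray(c,u);d=d/np.linalg.norm(d);P=np.eye(3)-np.outer(d,d);M+=P;v+=P@o
    return np.linalg.solve(M,v)
def crop(c,x0,y0,x1,y1,s,tag):
    im=cv2.resize(np.ascontiguousarray(c["img"][y0:y1,x0:x1,::-1]),None,fx=s,fy=s,interpolation=cv2.INTER_CUBIC); cv2.imwrite(f"pics/{tag}.png",im)
E
python3 - <<'E'
from h import *
for n in("scene","top","wrist"):
    c=snap(n,n+"0"); print(n,c["k1"],-cv2.Rodrigues(c["rvec"])[0].T@np.ravel(c["tvec"]),c["mtx"][0,0])
print(get_obs())
E
```

```text
pics
scene 0.027520989495450097 [ 1.28262374 -0.90504107  1.07875307] 425.3221798173606
top 0.036942343162741934 [ 0.33020911 -0.10574573  1.4404773 ] 388.96833641048147
wrist -0.09633237196189241 [0.17250289 0.60467092 0.37270051] 331.90303326786125
{'clock': 0.15, 'joints': array([-1.2301783 ,  0.41175962, -0.01272509,  1.59684548,  0.00560748,
        1.13430077, -0.08218456]), 'joint_vel': array([-0.00021204, -0.00231194,  0.00020775, -0.00217111, -0.00032685,
        0.00102272,  0.00097594]), 'effort': array([ 1.05353483e-03, -6.01032329e+01,  6.82471711e-01, -2.99649400e+01,
        1.38591049e-02,  7.85134267e-03,  1.24480716e-04]), 'tool_pos': array([0.24833278, 0.5731503 , 0.24462168]), 'eef_rot': array([ 0.3196448 ,  1.54708046, -0.3216452 ]), 'wrist_force': array([ 0.5589063 , -0.27569361, -0.44746473]), 'wrist_torque': array([ 0.03338274, -0.01840798,  0.00675315]), 'gripper_width': 0.9998416335327753}
```

View pics/scene0.png

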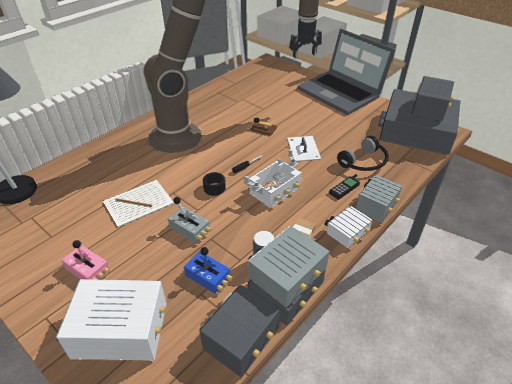

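View pics/top0.png

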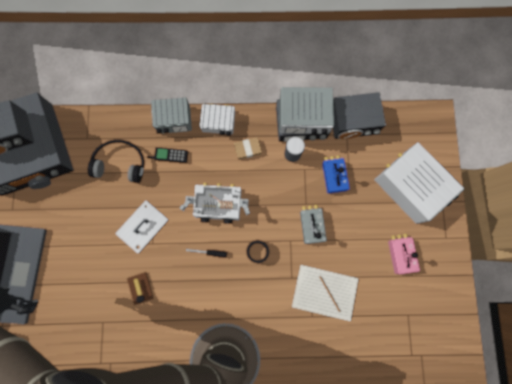

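View pics/wrist0.png

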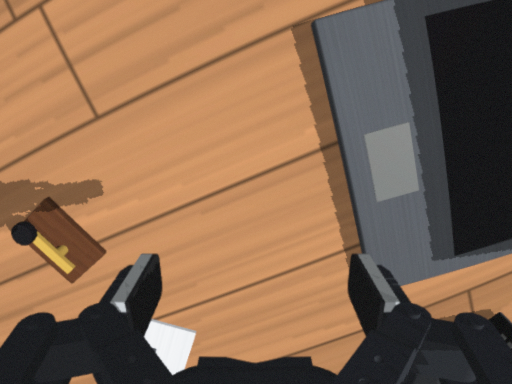

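The top view shows the tuner at about (217,203), the cover at (142,227), and three switches: grey (313,226), blue (336,175) and pink (405,255). The grey one fits the description, since blue and pink are the look-alikes. I'll confirm it in enlarged crops.

Run:
```python
from h import *
c=load("top0")
crop(c,170,170,265,235,8,"t_tuner");crop(c,105,190,180,265,8,"t_cover");crop(c,285,195,345,255,8,"t_sw")
c=load("scene0")
crop(c,235,125,325,215,8,"s_tuner");crop(c,160,190,220,250,8,"s_sw")
```

```text
(no output)
```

View pics/t_tuner.png

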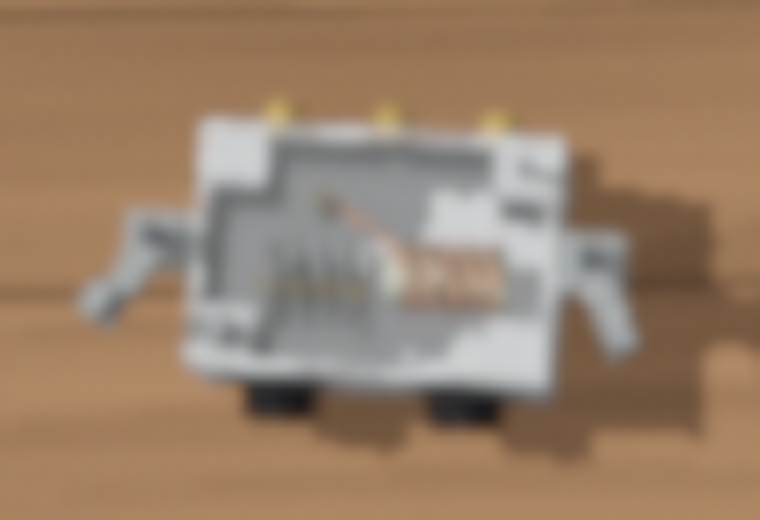

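View pics/t_cover.png

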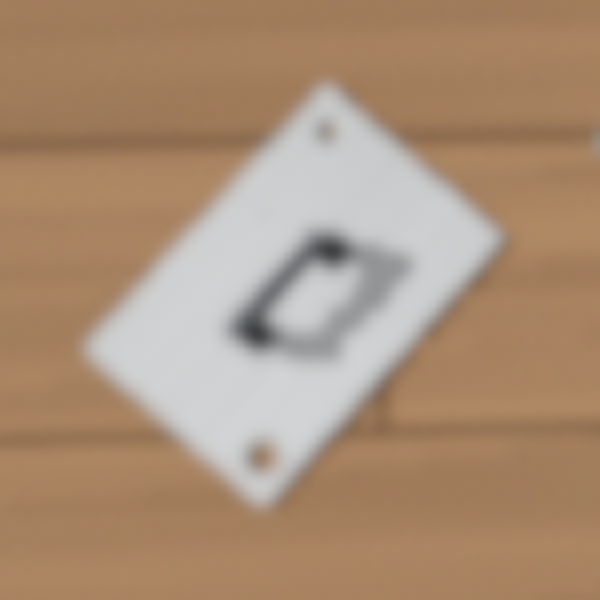

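View pics/t_sw.png

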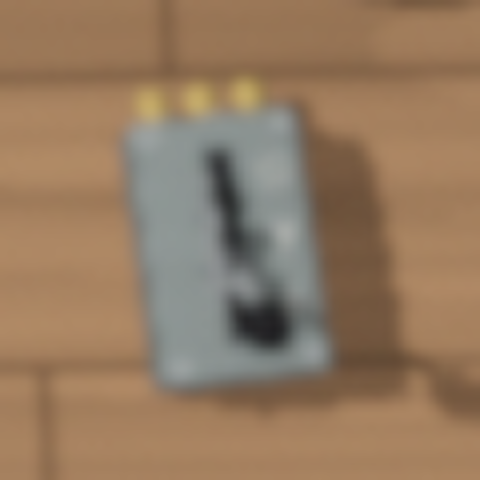

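View pics/s_tuner.png

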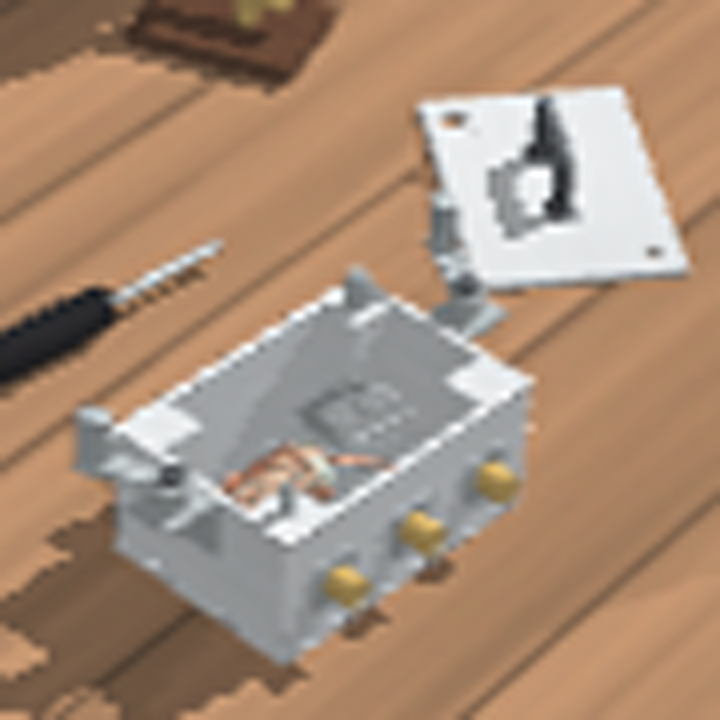

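View pics/s_sw.png

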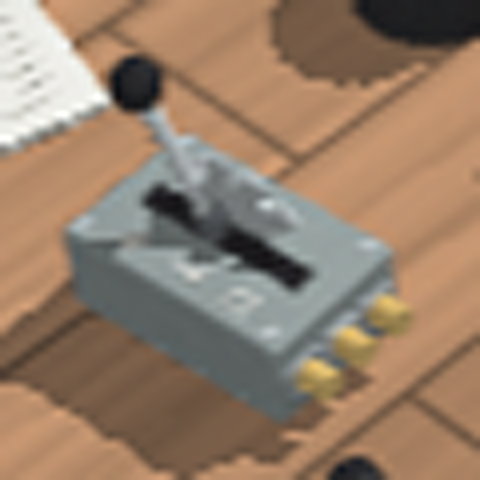

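The grey switch is confirmed: its lever leans towards the robot, away from the connectors, and the signs are beside the slot. Next, a rough localisation from the top view.

Run:
```python
from h import *
c=load("top0")
T=lambda x,y:(170+x/8-.5+.06,170+y/8-.5+.06)
C=lambda x,y:(105+x/8-.44,190+y/8-.44)
S=lambda x,y:(285+x/8-.44,195+y/8-.44)
def rep(n,cs,z):
    P=np.array([onz(c,p,z) for p in cs]);print(n,P.mean(0).round(4),P[:,:2].round(3).tolist());return P
# order BL(+x,+y) BR(+x,-y) FR FL
for n,P in(("tuner",rep("tuner",[T(200,118),T(568,138),T(552,395),T(185,372)],.075)),
 ("sw",rep("sw",[S(125,125),S(298,102),S(330,370),S(160,388)],.05))):
    x=(P[0]+P[1]-P[2]-P[3]);y=(P[0]+P[3]-P[1]-P[2]);print(n,np.degrees(np.arctan2(x[1],x[0])),np.degrees(np.arctan2(-y[0],y[1])))
rep("cover",[C(327,80),C(508,237),C(262,510),C(82,347)],.005)
b=onz(c,C(262,455),.005);s=onz(c,C(325,130),.005);d=b-s
print("cover holes",b,s,(b+s)/2,np.linalg.norm(d),np.degrees(np.arctan2(d[1],d[0])-np.arctan2(128,-80)))
o=get_obs();R=cv2.Rodrigues(o["eef_rot"])[0];print(R.round(3))
w=load("wrist0");Rw=cv2.Rodrigues(w["rvec"])[0].T;print(Rw.round(3));p=-Rw@np.ravel(w["tvec"]);print("cam in tool",R.T@(p-o["tool_pos"]),(R.T@Rw).round(3))
```

```text
tuner [0.5453 0.0201 0.075 ] [[0.608, 0.098], [0.596, -0.065], [0.481, -0.057], [0.495, 0.104]]
sw [ 0.4565 -0.3226  0.05  ] [[0.512, -0.278], [0.521, -0.357], [0.4, -0.365], [0.394, -0.289]]
tuner -3.542468129974368 -4.450857798591226
sw 4.610805732847331 5.7518813248135405
cover [0.47   0.3012 0.005 ] [[0.568, 0.29], [0.493, 0.205], [0.372, 0.313], [0.447, 0.397]]
cover holes [0.39621652 0.31386886 0.005     ] [0.54473299 0.29014008 0.005     ] [0.47047475 0.30200447 0.005     ] 0.15040011925521415 48.91707536926611
[[-0.     0.397  0.918]
 [-0.001  0.918 -0.397]
 [-1.    -0.001  0.   ]]
[[ 0.398  0.87   0.291]
 [ 0.918 -0.376 -0.128]
 [-0.002  0.317 -0.948]]
cam in tool [-0.12808464 -0.00138    -0.08209952] [[ 0.001 -0.317  0.948]
 [ 1.     0.    -0.001]
 [ 0.     0.948  0.317]]
```

Call:
move_arm:
  moves: [4,-5,0,-3,100,8,-9.8,-1,-6,100,12,-14.6,-2,-10,100,16,-19.5,-3,-14,100,20,-24.4,-4,-18,100,22.2,-27.1,-4.5,-18,100,22.2,-27.1,-4.5,-18,100,22.2,-27.1,-4.5,-18,100]

```text
clock: 0.82
tool_pos: [0.4583, 0.3161, 0.2024]
eef_rot: [0.564, 1.496, -0.566]
wrist_force: [0.4, 0.6, -1.0]
gripper_width: 0.996
```

Run:
```python
from h import *
c=snap("wrist","w1");o=get_obs();print(o["tool_pos"],o["eef_rot"],o["clock"],o["wrist_force"])
```

```text
[0.46405773 0.30713581 0.2014416 ] [ 0.56842056  1.49011915 -0.57691847] 0.8667 [ 4.05453687 -6.87748593 -0.82974898]
```

View pics/w1.png

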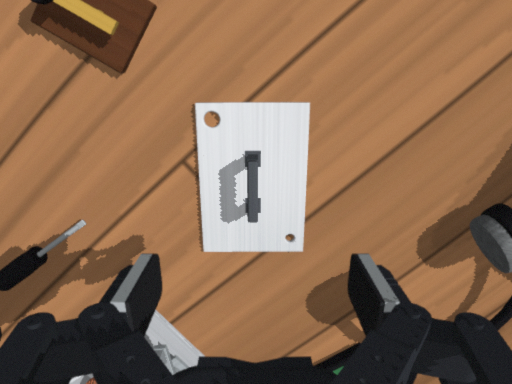

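The wrist view shows the cover head-on, with corners at about (195,103) and (303,252), the big hole at (212,119), the small hole at (290,237) and the handle at (252,185). The arm was still settling, so I'll retake the picture and measure.

```bash
cat >> h.py <<'E'
def settle_snap(tag):
    return snap("wrist",tag)
def coverpose(c,z,show=None):
    im=c["img"].astype(int); hsv=cv2.cvtColor(c["img"],cv2.COLOR_RGB2HSV)
    m=((hsv[...,1]<40)&(hsv[...,2]>90)).astype(np.uint8)
    cs,_=cv2.findContours(m,cv2.RETR_EXTERNAL,cv2.CHAIN_APPROX_NONE)
    cs=[k for k in cs if cv2.contourArea(k)>4000]
    return m,cs
E
python3 - <<'E'
from h import *
camera("wrist");camera("wrist")
c=snap("wrist","w2");o=get_obs();print(o["tool_pos"],o["wrist_force"])
m,cs=coverpose(c,0)
for k in cs:
    print(cv2.contourArea(k),cv2.boundingRect(k))
k=min(cs,key=lambda k:abs(k.reshape(-1,2).mean(0)-[252,178]).sum())
q=cv2.approxPolyDP(cv2.convexHull(k),6,True).reshape(-1,2);print(q)
# line fits of sides from hull contour pts (undistorted to plane)
P=np.array([onz(c,p,.005)[:2] for p in k.reshape(-1,2)])
r=cv2.minAreaRect(P.astype(np.float32)*1000);print(r)
f=np.zeros_like(m);cv2.drawContours(f,[k],-1,1,-1);h=f*(1-m)
n,l,st,ce=cv2.connectedComponentsWithStats(h,connectivity=4)
for i in range(1,n):
    if st[i,4]>15: print(st[i],ce[i],onz(c,ce[i],.005),onz(c,ce[i],.0))
E
```

```text
[0.4581657  0.31641618 0.20236654] [-0.35321286  1.35416821  0.40451081]
15951.0 (195, 99, 116, 151)
[[309  99]
 [304 248]
 [205 249]
 [196 100]]
((469.1174011230469, 300.9142150878906), (110.75899505615234, 160.25003051757812), 48.70015335083008)
[205 109  15  16 194] [211.89175258 116.23195876] [0.39489782 0.31371009 0.005     ] [0.39484927 0.31288109 0.        ]
[246 149  15  70 538] [251.78810409 179.66356877] [0.46829685 0.29961228 0.005     ] [0.4693768  0.29856653 0.        ]
[259 196   2  14  26] [259.46153846 202.30769231] [0.49202659 0.28905776 0.005     ] [0.49347138 0.28784973 0.        ]
[287 232   8   6  39] [290.74358974 234.43589744] [0.54251246 0.28965988 0.005     ] [0.54473346 0.28846111 0.        ]
```

```bash
cat >> h.py <<'E'
def st():
    o=get_obs();R=cv2.Rodrigues(o["eef_rot"])[0];a=np.degrees(np.arctan2(R[1,1],R[0,1]))
    print("t%.2f"%o["clock"],"tcp",(o["tool_pos"]*1000).round(1),"jaw %.2f"%a,"tilt",(np.degrees(R[:2,0])).round(2),"F",o["wrist_force"].round(1),"M",o["wrist_torque"].round(2),"g%.3f"%o["gripper_width"],"q",o["joints"].round(2));return o
E
python3 -c "
from h import *
st()"
```

```text
t1.02 tcp [458.2 316.4 202.4] jaw 48.38 tilt [-0.08 -0.09] F [-0.4  1.4  0.4] M [ 0.05  0.06 -0.  ] g0.996 q [-0.82  0.34  0.16  1.82 -0.06  0.99  0.21]
```

Call:
move_arm:
  moves: [1.1,-1.55,-1,0.3,60,1.1,-1.55,-4,0.3,60,1.1,-1.55,-8,0.3,60,1.1,-1.55,-11,0.3,60,1.1,-1.55,-14,0.3,60,1.1,-1.55,-16,0.3,60,1.1,-1.55,-17.2,0.3,60,1.1,-1.55,-17.2,0.3,60,1.1,-1.55,-17.2,0.3,60,1.1,-1.55,-17.2,0.3,60]

```text
clock: 1.85
tool_pos: [0.4697, 0.302, 0.0317]
eef_rot: [0.563, 1.496, -0.564]
wrist_force: [0.6, 0.0, -0.3]
gripper_width: 0.601
```

```bash
python3 -c "
from h import *
snap('wrist','w3');st()"
```

```text
t1.90 tcp [470.  301.9  31.9] jaw 48.70 tilt [0.04 0.01] F [ 1.  -0.2  0.9] M [ 0.01 -0.01 -0.03] g0.596 q [-0.75  0.57  0.12  1.94 -0.11  0.63  0.29]
```

View pics/w3.png

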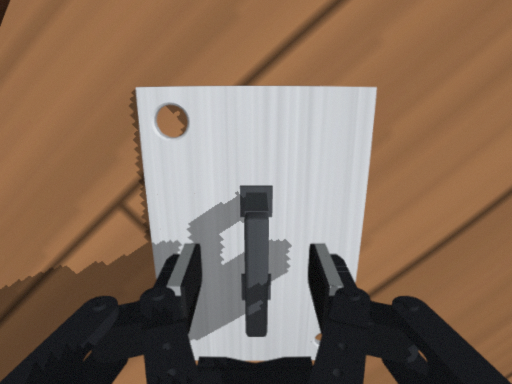

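The handle bar at about (257,260) is centred between the fingers, and the big hole at (171,120) is visible. Closing on it.

Call:
move_arm:
  moves: [0,0,-0.2,0,0,0,0,-0.2,0,0,0,0,-0.2,0,0,0,0,-0.2,0,0,0,0,-0.2,0,0,0,0,-0.2,0,0,0,0,-0.2,0,0,0,0,-0.2,0,0,0,0,-0.2,0,0,0,0,-0.2,0,0]

```text
clock: 2.73
tool_pos: [0.4703, 0.3022, 0.0307]
eef_rot: [0.565, 1.495, -0.563]
wrist_force: [-1.9, 0.6, 7.3]
gripper_width: 0.101
```

```bash
python3 -c "
from h import *
st()"
```

```text
t2.73 tcp [470.3 302.2  30.7] jaw 48.70 tilt [0.09 0.06] F [-1.9  0.6  7.3] M [-0.05  0.22  0.04] g0.101 q [-0.75  0.58  0.12  1.94 -0.11  0.63  0.3 ]
```

Call:
move_arm:
  moves: [0,0,1,0,0,0,0,3,0,0,0,0,6,0,0,0,0,9.5,0,0,0,0,13,0,0,0,0,16.5,0,0,0,0,20,0,0,0,0,22,0,0,0,0,22,0,0,0,0,22,0,0,0,0,22,0,0]

```text
clock: 3.65
tool_pos: [0.4695, 0.3017, 0.2497]
eef_rot: [0.564, 1.496, -0.564]
wrist_force: [0.5, -0.1, -2.7]
gripper_width: 0.104
```

```bash
python3 -c "
from h import *
snap('wrist','w4');st()"
```

```text
t3.70 tcp [469.4 301.6 249.2] jaw 48.71 tilt [-0.05 -0.05] F [-0.5 -0.2 -2.8] M [0.01 0.06 0.  ] g0.104 q [-0.8   0.29  0.17  1.77 -0.06  1.09  0.25]
```

View pics/w4.png

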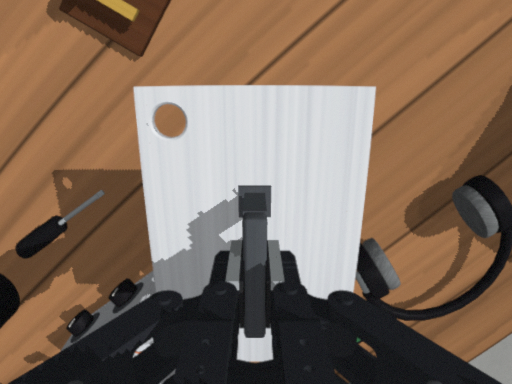

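The cover is held level with the big hole at (169,119). Moving past the tuner now so the camera sees the big pin behind the cover's edge.

Call:
move_arm:
  moves: [0.5,-2,0,-4,0,1,-5,0,-9,0,2,-8.5,0,-15,0,2.7,-12,0,-21,0,3.5,-15.5,0,-27,0,4.2,-19,0,-33,0,5,-22.5,0,-39,0,5.7,-26,0,-45,0,6.5,-29.5,0,-50,0,7.2,-32.5,0,-52.7,0,7.2,-34,0,-52.7,0,7.2,-34,0,-52.7,0,7.2,-34,0,-52.7,0,7.2,-34,0,-52.7,0,7.2,-34,0,-52.7,0]

```text
clock: 4.95
tool_pos: [0.541, -0.0369, 0.2484]
eef_rot: [1.258, 1.179, -1.261]
wrist_force: [0.0, 0.4, -2.7]
gripper_width: 0.098
```

```bash
python3 -c "
from h import *
snap('wrist','w5');st()"
```

```text
t5.00 tcp [541.1 -36.9 248.7] jaw -3.86 tilt [-0.13  0.03] F [ 0.2  0.1 -3.6] M [ 0.05  0.01 -0.01] g0.101 q [-0.42  0.28  0.5   1.82 -0.15  1.08  0.06]
```

View pics/w5.png

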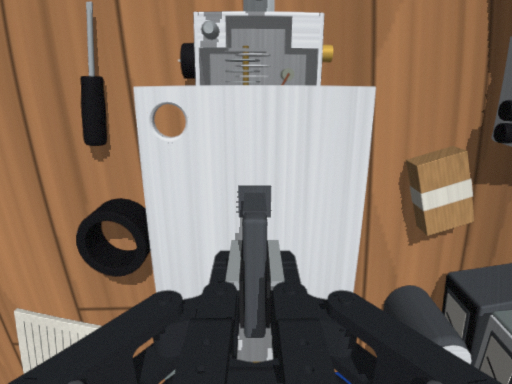

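Call:
move_arm:
  moves: [-0.2,-2,0,0,0,-0.4,-5,0,0,0,-0.6,-8,0,0,0,-0.8,-11,0,0,0,-0.9,-12.8,0,0,0,-0.9,-12.8,0,0,0,-0.9,-12.8,0,0,0,-0.9,-12.8,0,0,0]

```text
clock: 5.67
tool_pos: [0.5324, -0.1633, 0.2484]
eef_rot: [1.257, 1.18, -1.259]
wrist_force: [-0.5, 0.9, -2.2]
gripper_width: 0.1
```

```bash
python3 -c "
from h import *
snap('wrist','w6');st()"
```

```text
t5.72 tcp [ 532.5 -163.   248.4] jaw -3.72 tilt [-0.15  0.08] F [-0.2 -0.2 -2.3] M [-0.02 -0.01 -0.02] g0.102 q [-0.22  0.32  0.55  1.79 -0.18  1.09  0.33]
```

View pics/w6.png

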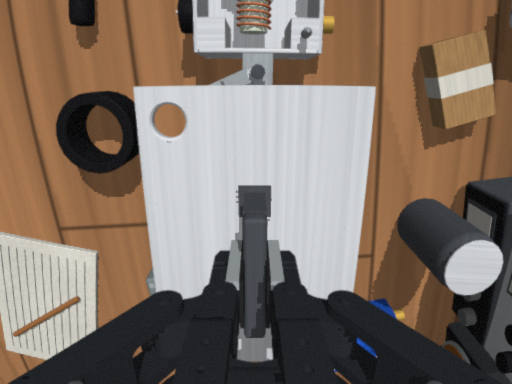

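w5 shows the big pin at about (210,29) on the front-left corner. w6 shows the small pin at about (306,34) and the near rim edge. Enlarging both.

```bash
python3 -c "
from h import *
a=load('w5');b=load('w6')
crop(a,180,0,340,90,5,'w5c');crop(b,180,0,340,90,5,'w6c');crop(load('w4'),130,80,230,160,6,'w4c')"
```

```text
(no output)
```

View pics/w5c.png

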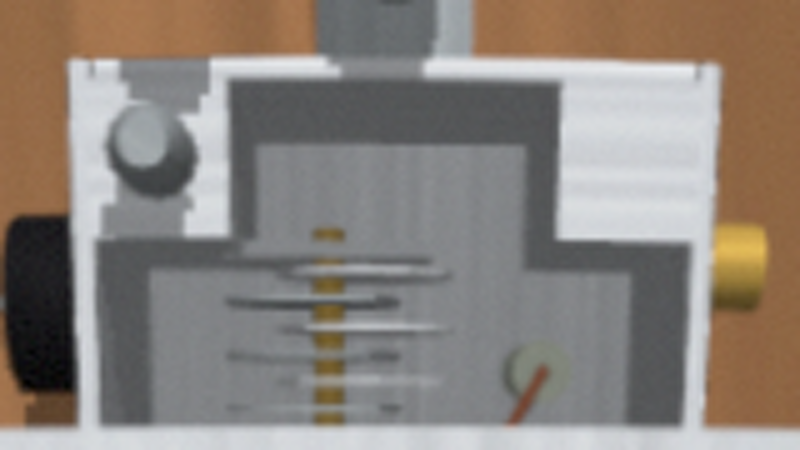

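View pics/w6c.png

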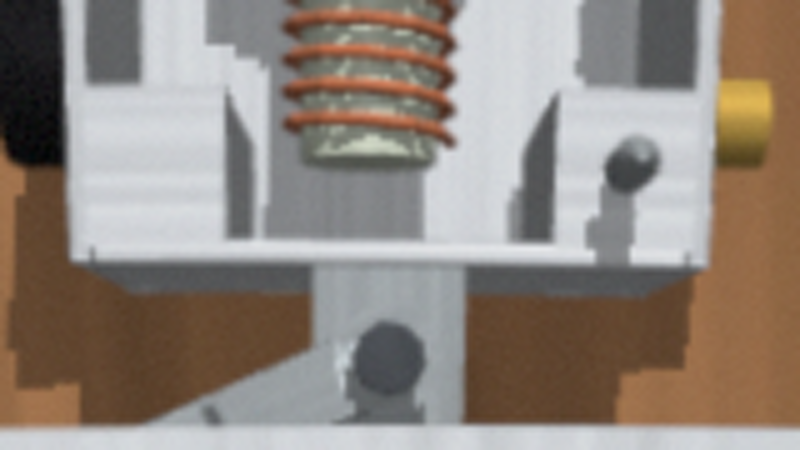

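View pics/w4c.png

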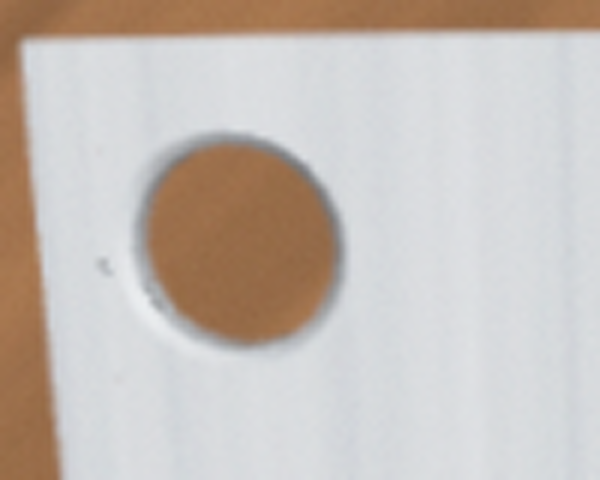

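```bash
cat >> h.py <<'E'
def refine(c,p,ax,n=1): pass
E
python3 - <<'E'
from h import *
a=load('w5');b=load('w6');w=load('w4')
f=lambda x,y:(180+x/5-.4,y/5-.4)
pb=onz(a,f(142,136),.093);ps=onz(b,f(641,155),.093)
d=pb-ps;print("pins",pb,ps,"mid",(pb+ps)/2,"len",np.linalg.norm(d),"yaw",np.degrees(np.arctan2(d[1],d[0])-np.arctan2(128,-80)))
C=[onz(a,f(68,60),.075),onz(a,f(718,66),.075),onz(b,f(706,268),.075),onz(b,f(70,262),.075)]
FL,BL,BR,FR=C;print("rim",np.mean(C,0),[np.linalg.norm(u).round(4) for u in(BL-FL,BR-FR,BL-BR,FL-FR)],[np.degrees(np.arctan2(u[1],u[0])).round(2) for u in(BL-FL,BR-FR,FL-FR,BL-BR)])
# cover in hand: top surface hole + edges, for three pictures
poses={'w4':((469.4,301.6,249.2),48.71),'w5':((541.1,-36.9,248.7),-3.86),'w6':((532.5,-163.0,248.4),-3.72)}
for t,(p,j) in poses.items():
    c=load(t);zt=p[2]/1000-.0257
    hsv=cv2.cvtColor(c["img"],cv2.COLOR_RGB2HSV)
    roi=(hsv[95:145,140:200,1]>70).astype(np.uint8)
    n,l,s,ce=cv2.connectedComponentsWithStats(roi);i=1+np.argmax(s[1:,4]);hb=ce[i]+[140,95]
    # through-hole brown region = intersection of top and bottom circles: use mid-plane
    H=onz(c,hb,zt-.0025)
    m=((hsv[...,1]<40)&(hsv[...,2]>100))
    g=cv2.cvtColor(c["img"],cv2.COLOR_RGB2GRAY)
    # top (y=+80) edge: rows for columns
    E=[]
    for x in list(range(145,185,4))+list(range(330,368,4)):
        col=hsv[70:100,x,1].astype(float);k=np.where((col[:-1]>60)&(col[1:]<=60))[0]
        if len(k):
            k=k[-1];E.append((x,70+k+(col[k]-60)/(col[k]-col[k+1])))
    P=np.array([onz(c,e,zt) for e in E])
    L=[]
    for y in range(100,230,5):
        row=hsv[y,125:165,1].astype(float);k=np.where((row[:-1]>60)&(row[1:]<=60))[0]
        if len(k): L.append((125+k[0]+(row[k[0]]-60)/(row[k[0]]-row[k[0]+1]),y))
    Rr=[]
    for y in range(100,200,5):
        row=hsv[y,350:390,1].astype(float);k=np.where((row[:-1]<=60)&(row[1:]>60))[0]
        if len(k): Rr.append((350+k[-1]+(60-row[k[-1]])/(row[k[-1]+1]-row[k[-1]]),y))
    u=np.array([np.cos(np.radians(j)),np.sin(np.radians(j))]);v=np.array([-u[1],u[0]])
    tl=lambda Q:np.c_[(np.atleast_2d(Q)[:,:2]-np.array(p[:2])/1000)@u,(np.atleast_2d(Q)[:,:2]-np.array(p[:2])/1000)@v]*1000
    A=tl(H)[0];T=tl(P);LL=tl(np.array([onz(c,e,zt) for e in L]));RR=tl(np.array([onz(c,e,zt) for e in Rr]))
    fT=np.polyfit(T[:,0],T[:,1],1);fL=np.polyfit(LL[:,1],LL[:,0],1);fR=np.polyfit(RR[:,1],RR[:,0],1)
    print(t,"hole",A.round(2),"area",s[i,4],"top edge y",np.polyval(fT,0).round(2),"ang",np.degrees(fT[0]).round(2),"left x@40",np.polyval(fL,40).round(2),"ang",-np.degrees(fL[0]).round(2),"right",np.polyval(fR,40).round(2),-np.degrees(fR[0]).round(2),len(P),len(LL),len(RR))
E
```

```text
pins [0.51117135 0.08763825 0.093     ] [ 0.58113039 -0.04671212  0.093     ] mid [0.54615087 0.02046306 0.093     ] len 0.15147372113905724 yaw -4.498449493445171
rim [0.5460543  0.02008085 0.075     ] [np.float64(0.1087), np.float64(0.1091), np.float64(0.1591), np.float64(0.1592)] [np.float64(-4.34), np.float64(-4.26), np.float64(85.7), np.float64(85.83)]
w4 hole [-41.23  64.06] area 786 top edge y 79.93 ang -0.0 left x@40 -56.74 ang -0.19 right 53.7 0.04 20 26 20
w5 hole [-40.9   63.05] area 796 top edge y 78.84 ang 0.01 left x@40 -58.29 ang -7.69 right 53.75 -0.03 20 26 20
w6 hole [-40.96  62.76] area 799 top edge y 78.57 ang 0.02 left x@40 -57.17 ang 2.86 right 53.79 -0.07 20 26 20
```

Call:
move_arm:
  moves: [0.2,2,0,0,0,0.5,5,0,0,0,0.8,9,0,-0.3,0,1.1,13,0,-0.6,0,1.4,16.5,0,-0.6,0,1.47,18.4,0,-0.6,0,1.47,18.4,-2,-0.6,0,1.47,18.4,-5,-0.6,0,1.47,18.4,-7.5,-0.6,0,1.47,18.4,-9.3,-0.6,0,1.47,18.4,-9.8,-0.6,0,1.47,18.4,-9.8,-0.6,0,1.47,18.4,-9.8,-0.6,0,1.47,18.4,-9.8,-0.6,0]

```text
clock: 6.88
tool_pos: [0.5481, 0.0214, 0.1518]
eef_rot: [1.265, 1.175, -1.264]
wrist_force: [-0.3, 0.3, -2.6]
gripper_width: 0.101
```

```bash
python3 -c "
from h import *
st();c=snap('wrist','w7');st();crop(c,120,50,400,200,2.8,'w7c')"
```

```text
t6.88 tcp [548.1  21.4 151.8] jaw -4.29 tilt [-0.02  0.11] F [-0.3  0.3 -2.6] M [-0.02 -0.06  0.05] g0.101 q [-0.47  0.4   0.44  1.91 -0.22  0.88  0.01]
t6.93 tcp [548.1  21.3 151.9] jaw -4.30 tilt [-0.01  0.11] F [-0.2 -0.6 -2.9] M [-0.05 -0.   -0.03] g0.100 q [-0.47  0.4   0.44  1.91 -0.22  0.88  0.01]
```

View pics/w7c.png

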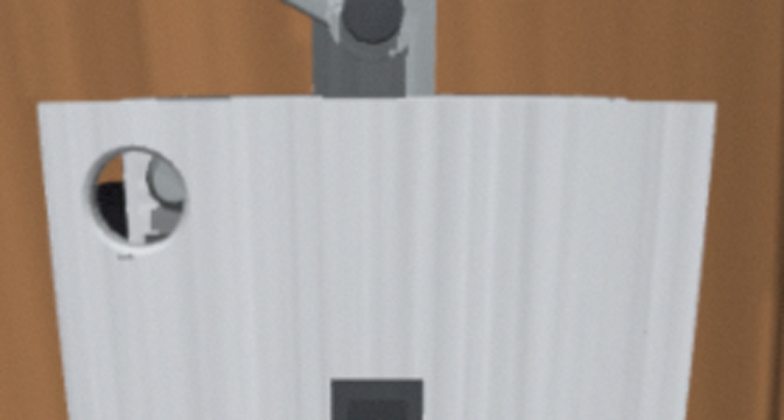

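Run:
```python
from h import *
c=load('w7')
q=proj(c,(.51105,.08725,.093));print("pin pred crop",(q-[120,50]+.32)*2.8)
crop(c,145,95,195,145,12,'w7d')
for r in(.004,.005,.007):
    print(r,[((proj(c,(.51105+r*np.cos(a),.08725+r*np.sin(a),.093))-[145,95])*12).round() for a in(0,np.pi/2,np.pi,-np.pi/2)])
```

```text
pin pred crop [171.57502866 180.21924074]
0.004 [array([516., 221.]), array([420., 141.]), array([347., 236.]), array([443., 315.])]
0.005 [array([538., 219.]), array([417., 119.]), array([326., 238.]), array([446., 336.])]
0.007 [array([580., 216.]), array([411.,  75.]), array([284., 242.]), array([452., 379.])]
```

View pics/w7d.png

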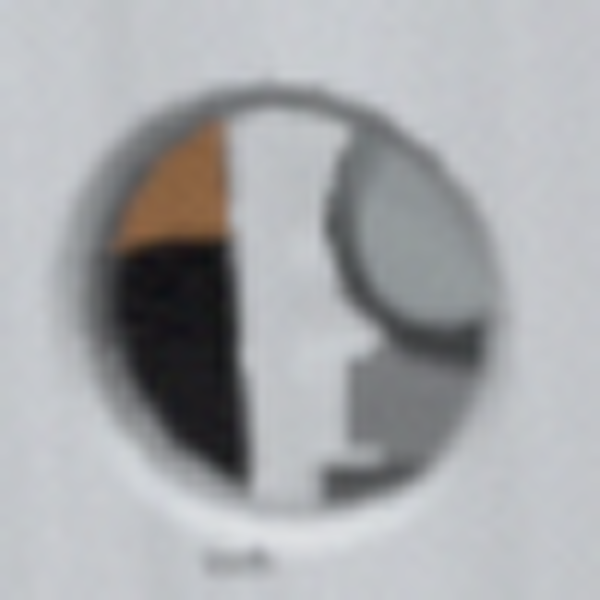

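Run:
```python
from h import *
c=load('w7')
for nm,(x,y),z in(("top",(281,320),.1262),("bot",(319,300),.1212),("pin r4.5",(450,235),.093),("pin r5",(460,227),.093)):
    print(nm,(onz(c,(145+x/12-.46,95+y/12-.46),z)*1000).round(1))
# expected outlines of the hole circles given candidate centre
for (X,Y) in ((.5121,.0872),(.5127,.0877)):
  for z in(.1262,.1212):
    P=np.array([proj(c,(X+.008*np.cos(a),Y+.008*np.sin(a),z)) for a in np.linspace(0,6.28,90)]);P=(P-[145,95]+.46)*12
    print(X,Y,z,P.min(0).round(),P.max(0).round())
```

```text
top [512.1  87.1 126.2]
bot [512.4  87.2 121.2]
pin r4.5 [511.7  87.2  93. ]
pin r5 [512.2  87.5  93. ]
0.5121 0.0872 0.1262 [ 76. 105.] [487. 523.]
0.5121 0.0872 0.1212 [114.  96.] [513. 502.]
0.5127 0.0877 0.1262 [89. 90.] [501. 509.]
0.5127 0.0877 0.1212 [126.  82.] [526. 489.]
```

The hole (about 512.2, 87.2 mm) and the big pin (about 512.0, 87.3 mm) agree within roughly 0.4 mm. Descending slowly into the taper.

Call:
move_arm:
  moves: [-0.02,0.01,-0.6,0,0,-0.02,0.01,-1.2,0,0,-0.02,0.01,-1.8,0,0,-0.02,0.01,-2.3,0,0,-0.02,0.01,-2.7,0,0,-0.02,0.01,-2.9,0,0,-0.02,0.01,-3.1,0,0,-0.02,0.01,-3.3,0,0,-0.02,0.01,-3.3,0,0,-0.02,0.01,-3.3,0,0]

```text
clock: 7.77
tool_pos: [0.5479, 0.0214, 0.1188]
eef_rot: [1.266, 1.174, -1.264]
wrist_force: [-0.4, 0.2, -2.9]
gripper_width: 0.107
```

```bash
python3 -c "
from h import *
c=snap('wrist','w8');st();crop(c,120,50,400,200,2.8,'w8c')"
```

```text
t7.82 tcp [548.   21.4 119. ] jaw -4.30 tilt [0.01 0.11] F [ 0.9 -0.3 -2.3] M [-0.02 -0.07 -0.02] g0.103 q [-0.45  0.45  0.42  1.93 -0.25  0.81  0.03]
```

View pics/w8c.png

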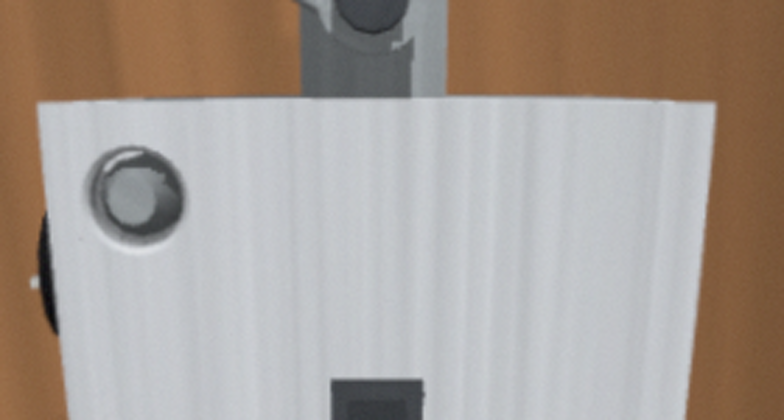

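The big pin sits centred in the hole and no contact force shows. Continuing down.

Call:
move_arm:
  moves: [0,0,-0.2,0,0,0,0,-0.4,0,0,0,0,-0.6,0,0,0,0,-0.8,0,0,0,0,-1.0,0,0,0,0,-1.0,0,0]

```text
clock: 8.32
tool_pos: [0.5477, 0.0214, 0.1085]
eef_rot: [1.265, 1.175, -1.264]
wrist_force: [0.7, 0.4, -2.6]
gripper_width: 0.098
```

```bash
python3 -c "
from h import *
st()"
```

```text
t8.32 tcp [547.7  21.4 108.5] jaw -4.30 tilt [-0.04  0.11] F [ 0.7  0.4 -2.6] M [-0.05 -0.06  0.05] g0.098 q [-0.44  0.46  0.42  1.94 -0.26  0.79  0.04]
```

Call:
move_arm:
  moves: [0,0,-0.1,0,0,0,0,-0.2,0,0,0,0,-0.3,0,0,0,0,-0.35,0,0,0,0,-0.35,0,0,0,0,-0.35,0,0]

```text
clock: 8.82
tool_pos: [0.5477, 0.0214, 0.1057]
eef_rot: [1.266, 1.175, -1.264]
wrist_force: [-4.1, -0.1, 6.4]
gripper_width: 0.101
```

```bash
python3 -c "
from h import *
st();c=snap('wrist','w9');st();snap('scene','s9');crop(load('s9'),235,125,325,215,8,'s9c')"
```

```text
t8.82 tcp [547.7  21.4 105.7] jaw -4.31 tilt [-0.03  0.14] F [-4.1 -0.1  6.4] M [-0.06  0.64 -0.02] g0.101 q [-0.44  0.47  0.41  1.94 -0.26  0.78  0.04]
t8.87 tcp [547.7  21.4 105.7] jaw -4.31 tilt [-0.03  0.14] F [-3.7 -0.1  6.5] M [-0.    0.64 -0.02] g0.099 q [-0.44  0.47  0.41  1.94 -0.26  0.78  0.04]
```

View pics/s9c.png

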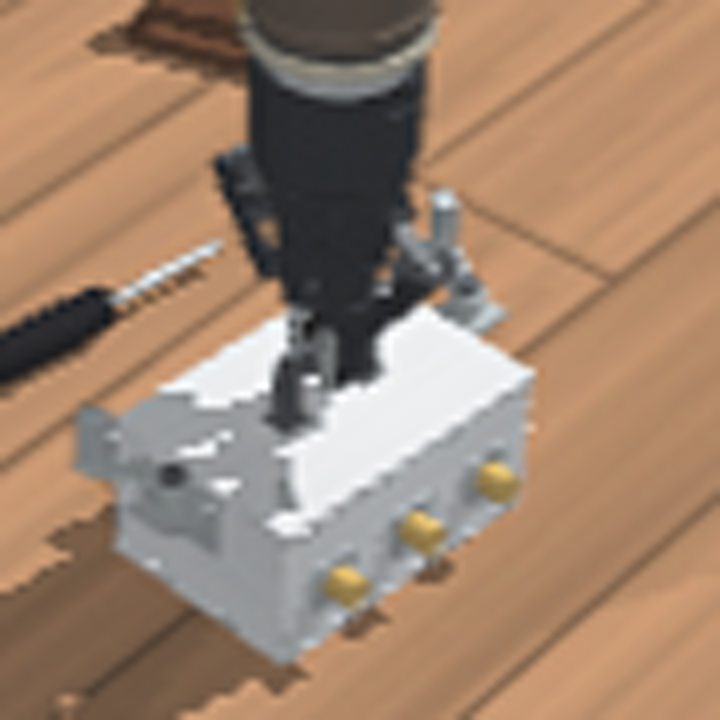

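View pics/w9.png

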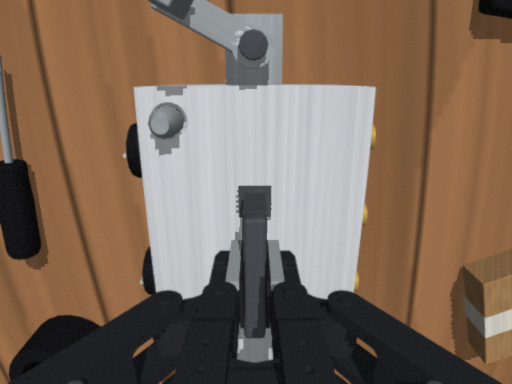

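The cover is flush and both pins are through: the height matches the expected 105.7 mm and contact is 6 N upwards. Pressing lightly, then releasing and rising.

Call:
move_arm:
  moves: [0,0,-0.05,0,0,0,0,-0.05,0,0,0,0,-0.05,0,10,0,0,-0.05,0,20,0,0,0,0,40,0,0,0,0,60,0,0,0,0,60,0,0,1,0,60,0,0,3,0,60,0,0,6,0,60,0,0,9.5,0,60,0,0,13,0,60,0,0,15,0,60,0,0,15,0,60,0,0,15,0,60]

```text
clock: 10.17
tool_pos: [0.5484, 0.0214, 0.2576]
eef_rot: [1.268, 1.173, -1.261]
wrist_force: [-0.0, 0.3, -0.8]
gripper_width: 0.596
```

```bash
python3 -c "
from h import *
st();c=snap('wrist','w10');snap('top','t10');crop(load('top'+'0'),0,0,1,1,1,'x');crop(load('t10'),170,170,265,235,8,'t10c')"
```

```text
t10.17 tcp [548.4  21.4 257.6] jaw -4.31 tilt [0.16 0.19] F [-0.   0.3 -0.8] M [-0.06  0.09  0.  ] g0.596 q [-0.51  0.28  0.48  1.8  -0.15  1.1  -0.05]
```

View pics/w10.png

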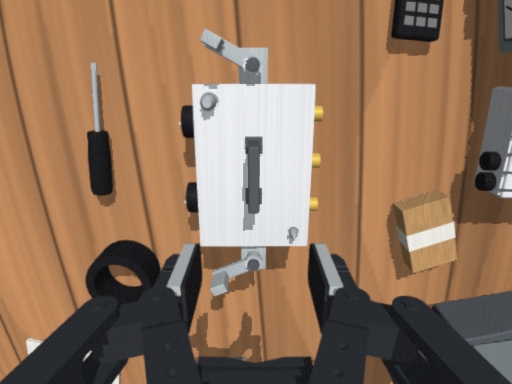

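View pics/t10c.png

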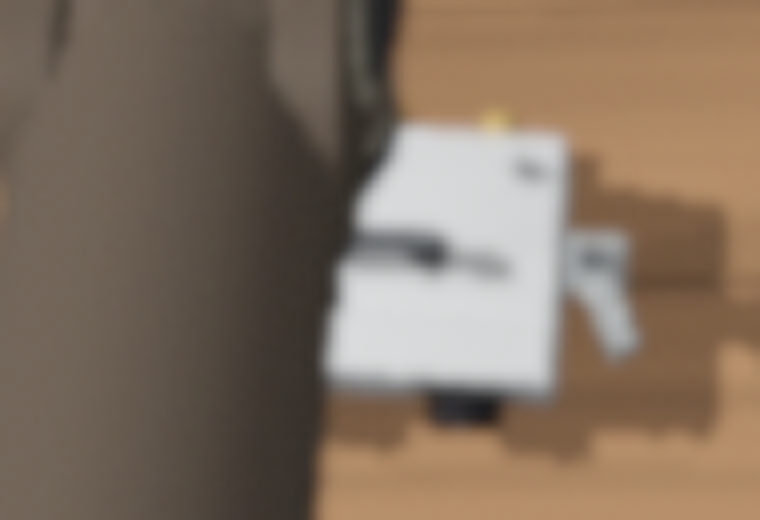

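The cover is flush with both pins through. The left button's wing is at about (212,41) and the right one's at (219,282). I'll measure their angles and plan the sweeps.

Run:
```python
from h import *
c=load('w10');crop(c,190,20,330,80,5.7,'w10l');crop(c,190,230,330,310,5.7,'w10r')
```

```text
(no output)
```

View pics/w10l.png

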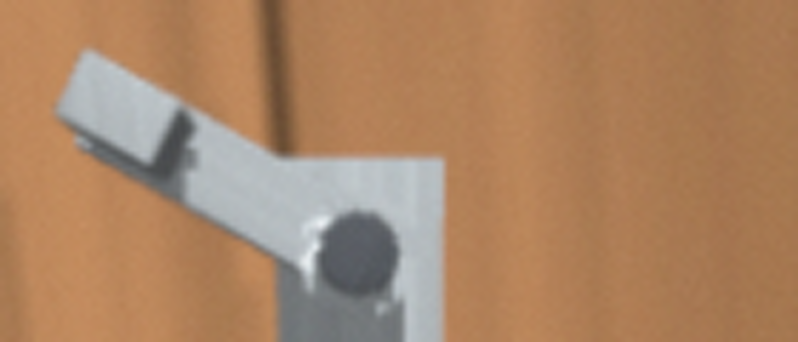

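View pics/w10r.png

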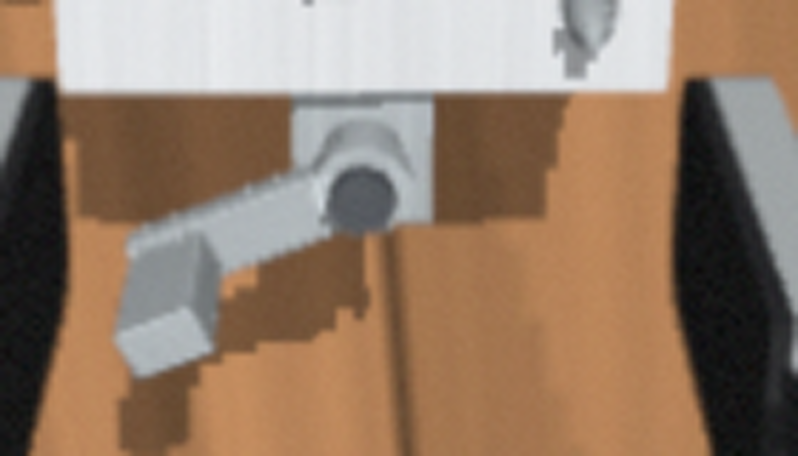

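```bash
cat >> h.py <<'E'
th=np.radians(-4.3);TC=np.array([.5474,.0210])
def t2w(p): return TC+np.array([[np.cos(th),-np.sin(th)],[np.sin(th),np.cos(th)]])@np.array(p)
def w2t(p): return np.array([[np.cos(th),np.sin(th)],[-np.sin(th),np.cos(th)]])@(np.array(p)-TC)
E
python3 - <<'E'
from h import *
c=load('w10')
def px(x,y,y0): return (190+x/5.7-.41,y0+y/5.7-.41)
for n,p,s in(("L",px(120,108,20),1),("R",px(166,343,230),-1)):
    w=onz(c,p,.114)[:2];t=w2t(w)+[.001,.0005];a=np.arctan2(-s*(t[1]-s*.096),-t[0])
    print(n,w,t.round(4),"r",np.hypot(t[0],t[1]-s*.096),"a",a)
tcp=np.array([.5484,.0214])
for s,a0 in((1,-.5),(-1,-.35)):
    print("side",s)
    for a in np.r_[a0,np.linspace(a0,1.57,10)]:
        D=.032 if a==a0 else .019
        W=np.array([-.037*np.cos(a),s*(.096-.037*np.sin(a))]);tg=np.array([np.sin(a),-s*np.cos(a)])
        f=t2w(W-tg*D);print(round(a,2),(f*1000).round(0),((f-tcp)*100).round(2))
    print("final",(t2w((-.016,s*.059))-tcp)*100)
E
```

```text
L [0.52284733 0.13606928] [-0.0321  0.1134] r 0.03652465906366716 a -0.49668343455734054
R [ 0.50489523 -0.08693537] [-0.0333 -0.1103] r 0.03624078445741854 a -0.4061697595540572
side 1
-0.5 [541. 164.] [-0.74 14.23]
-0.5 [541. 164.] [-0.74 14.23]
-0.27 [526. 147.] [-2.22 12.57]
-0.04 [520. 140.] [-2.84 11.85]
0.19 [516. 131.] [-3.27 11.  ]
0.42 [513. 122.] [-3.5  10.07]
0.65 [513. 113.] [-3.52  9.12]
0.88 [515. 103.] [-3.31  8.18]
1.11 [519.  95.] [-2.9   7.32]
1.34 [525.  87.] [-2.31  6.58]
1.57 [533.  81.] [-1.56  5.99]
final [-1.25312173  5.96335825]
side -1
-0.35 [ 513. -116.] [ -3.51 -13.7 ]
-0.35 [ 513. -116.] [ -3.51 -13.7 ]
-0.14 [504. -96.] [ -4.4  -11.74]
0.08 [501. -88.] [ -4.76 -10.93]
0.29 [499. -79.] [ -4.95 -10.07]
0.5 [499. -70.] [-4.96 -9.18]
0.72 [501. -62.] [-4.77 -8.32]
0.93 [504. -54.] [-4.41 -7.51]
1.14 [510. -47.] [-3.88 -6.8 ]
1.36 [516. -41.] [-3.21 -6.21]
1.57 [524. -36.] [-2.44 -5.78]
final [-2.1378707  -5.80342632]
```

Call:
move_arm:
  moves: [-0.1,2,0,0,0,-0.3,5,0,0,0,-0.5,9,-1,0,0,-0.7,13,-3,0,0,-0.74,14.3,-6,0,0,-0.74,14.3,-9,0,0,-0.74,14.3,-12,0,0,-0.74,14.3,-14,0,0,-0.74,14.3,-14.5,0,0,-0.74,14.3,-14.5,0,0,-0.74,14.3,-14.5,0,0,-0.74,14.3,-14.5,0,0]

```text
clock: 11.27
tool_pos: [0.5407, 0.1645, 0.1115]
eef_rot: [1.267, 1.175, -1.263]
wrist_force: [-0.3, -0.1, 0.3]
gripper_width: -0.001
```

```bash
python3 -c "
from h import *
st();c=snap('wrist','w11')"
```

```text
t11.27 tcp [540.7 164.5 111.5] jaw -4.33 tilt [0.02 0.18] F [-0.3 -0.1  0.3] M [-0.    0.03 -0.01] g-0.001 q [-0.66  0.48  0.37  1.9  -0.24  0.81 -0.24]
```

View pics/w11.png

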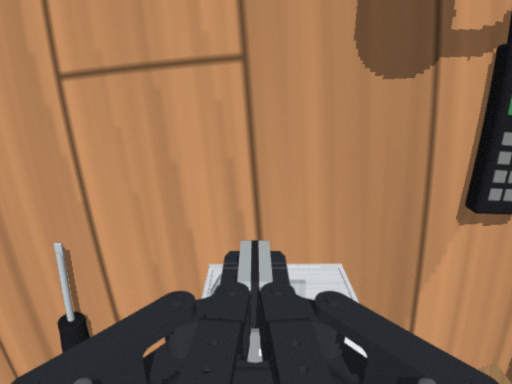

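Call:
move_arm:
  moves: [-0.7,-0.8,0,0,0,-1.5,-1.7,0,0,0,-2.1,-2.4,0,0,0,-2.35,-2.8,0,0,0,-2.55,-3.25,0,0,0,-2.7,-3.7,0,0,0,-2.8,-4.2,0,0,0,-2.8,-4.7,0,0,0,-2.8,-5.15,0,0,0,-2.7,-5.6,0,0,0,-2.6,-6.1,0,0,0,-2.4,-6.5,0,0,0,-2.2,-6.95,0,0,0,-1.9,-7.3,0,0,0,-1.6,-7.7,0,0,0,-1.2,-8,0,0,0,-0.85,-8.3,0,0,0,-0.85,-8.3,0,0,0]

```text
clock: 12.82
tool_pos: [0.5329, 0.0806, 0.1116]
eef_rot: [1.268, 1.174, -1.263]
wrist_force: [1.1, 0.2, -0.3]
gripper_width: -0.003
```

```bash
python3 -c "
from h import *
st();c=snap('wrist','w12');snap('scene','s12');crop(load('s12'),235,125,325,215,8,'s12c')"
```

```text
t12.82 tcp [532.9  80.6 111.6] jaw -4.37 tilt [0.05 0.16] F [ 1.1  0.2 -0.3] M [-0.02  0.05  0.03] g-0.003 q [-0.54  0.44  0.38  1.96 -0.23  0.78 -0.1 ]
```

View pics/w12.png

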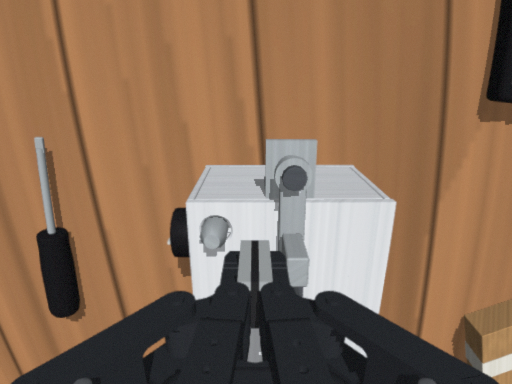

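View pics/s12c.png

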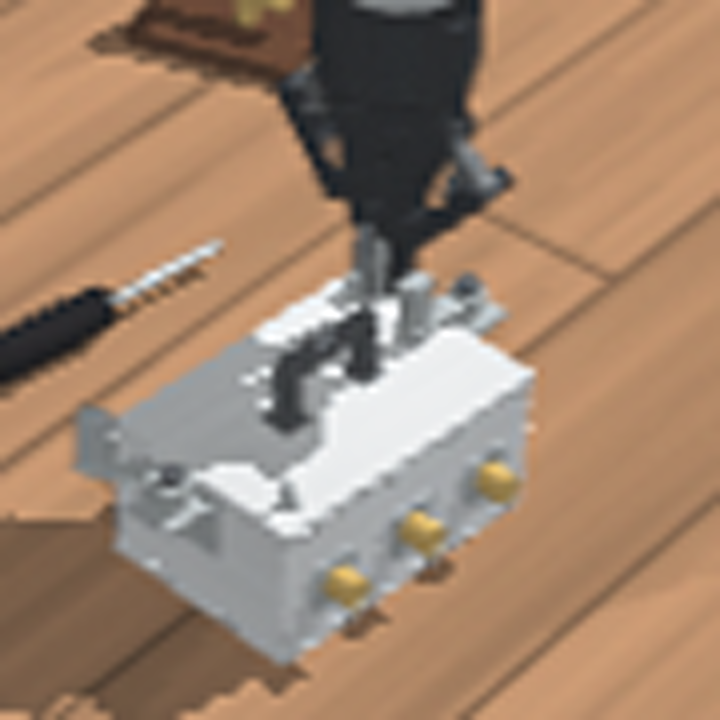

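The left button lies nearly square across the cover. Pressing on towards its stop and watching the force.

Call:
move_arm:
  moves: [0.15,0,0,0,0,0.3,0,0,0,0,0.45,0,0,0,0,0.5,0,0,0,0,0.5,0,0,0,0]

```text
clock: 13.33
tool_pos: [0.5339, 0.0809, 0.1113]
eef_rot: [1.263, 1.179, -1.269]
wrist_force: [-14.2, -1.5, 10.7]
gripper_width: -0.001
```

```bash
python3 -c "
from h import *
st()"
```

```text
t13.33 tcp [533.9  80.9 111.3] jaw -4.34 tilt [-0.38  0.15] F [-14.2  -1.5  10.7] M [-0.13  2.78 -0.02] g-0.001 q [-0.53  0.45  0.38  1.95 -0.23  0.79 -0.09]
```

Against the stop: 14 N with only 1 mm of give. Backing off, rising, and going round to the right button.

Call:
move_arm:
  moves: [-0.8,0,0,0,0,-2,0,0.5,0,0,-2,0,3,0,0,-2,-1,6,0,0,-2,-4.5,6.5,0,0,-2,-8.5,6.5,0,0,-1.9,-12.5,6.5,0,0,-1.9,-16.5,6.5,0,0,-1.9,-19.5,6.5,0,0,-1.9,-20,6.5,0,0,-1.9,-20,6.5,0,0,-1.9,-20,6.5,0,0]

```text
clock: 14.33
tool_pos: [0.515, -0.1186, 0.1762]
eef_rot: [1.264, 1.179, -1.269]
wrist_force: [0.4, 0.7, -0.1]
gripper_width: 0.003
```

```bash
python3 -c "
from h import *
st();c=snap('wrist','w13')"
```

```text
t14.33 tcp [ 515.  -118.6  176.2] jaw -4.36 tilt [-0.37  0.18] F [ 0.4  0.7 -0.1] M [ 0.07 -0.06 -0.  ] g0.003 q [-0.25  0.35  0.49  1.93 -0.2   0.92  0.26]
```

View pics/w13.png

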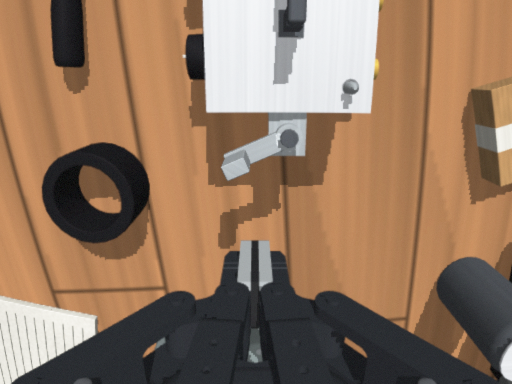

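Call:
move_arm:
  moves: [0,0,-3,0,0,0,0,-5.5,0,0,0,0,-6.5,0,0,0,0,-6.5,0,0,-0.6,1.1,-6.5,0,0,-1.1,2.2,-6.5,0,0,-1.4,3,-6.5,0,0,-1.5,3.5,-6.5,0,0,-1.6,4,-6.5,0,0,-1.6,4.4,-6.5,0,0,-1.6,4.85,-6.5,0,0,-1.4,5.65,-6.5,0,0,-1.1,6.45,-6.5,0,0,-0.8,6.8,-6.5,0,0,-0.5,7.15,-6.5,0,0,0.1,7.75,-6.5,0,0,0.5,8,-6.5,0,0,0.9,8.2,-6.5,0,0,0.9,8.2,-6.5,0,0]

```text
clock: 15.97
tool_pos: [0.5244, -0.0351, 0.1109]
eef_rot: [1.262, 1.182, -1.267]
wrist_force: [-0.6, 0.9, -1.2]
gripper_width: -0.004
```

```bash
python3 -c "
from h import *
st();c=snap('wrist','w14')"
```

```text
t15.97 tcp [524.4 -35.1 110.9] jaw -4.22 tilt [-0.43  0.2 ] F [-0.6  0.9 -1.2] M [0.05 0.03 0.01] g-0.004 q [-0.36  0.43  0.44  1.99 -0.26  0.78  0.15]
```

View pics/w14.png

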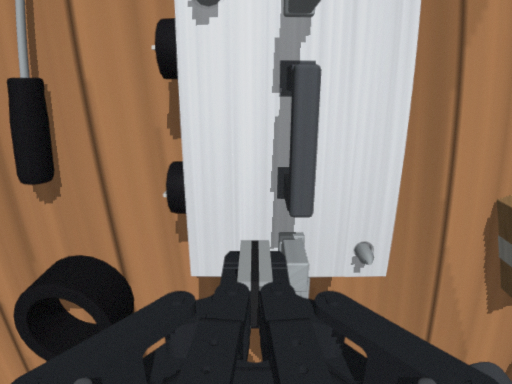

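Call:
move_arm:
  moves: [0.15,0,0,0,0,0.3,0,0,0,0,0.4,0,0,0,0,0.5,0,0,0,0,0.5,0,0,0,0]

```text
clock: 16.43
tool_pos: [0.5254, -0.0351, 0.1106]
eef_rot: [1.26, 1.188, -1.273]
wrist_force: [-15.7, 2.0, 12.8]
gripper_width: 0.001
```

```bash
python3 -c "
from h import *
st()"
```

```text
t16.43 tcp [525.4 -35.1 110.6] jaw -4.27 tilt [-0.86  0.3 ] F [-15.7   2.   12.8] M [ 0.23  3.02 -0.02] g0.001 q [-0.36  0.44  0.43  1.98 -0.26  0.79  0.15]
```

Both buttons are against their stops. Backing off and rising to check both.

Call:
move_arm:
  moves: [-0.8,0,0,0,0,-2,0,0.5,0,0,-2,0,3,0,20,-2,0,7,0,40,-1,1,11,0,50,0,3,14.5,0,50,0.5,4,15,0,50,0.5,4,15,0,50,0.5,4,15,0,50,0.5,4,15,0,50]

```text
clock: 17.27
tool_pos: [0.5294, 0.0041, 0.2593]
eef_rot: [1.259, 1.188, -1.275]
wrist_force: [-1.4, -0.2, -0.3]
gripper_width: 0.502
```

```bash
python3 -c "
from h import *
st();c=snap('wrist','w15')"
```

```text
t17.27 tcp [529.4   4.1 259.3] jaw -4.30 tilt [-0.97  0.27] F [-1.4 -0.2 -0.3] M [-0.06 -0.04 -0.02] g0.502 q [-0.49  0.26  0.49  1.82 -0.14  1.11 -0.03]
```

View pics/w15.png

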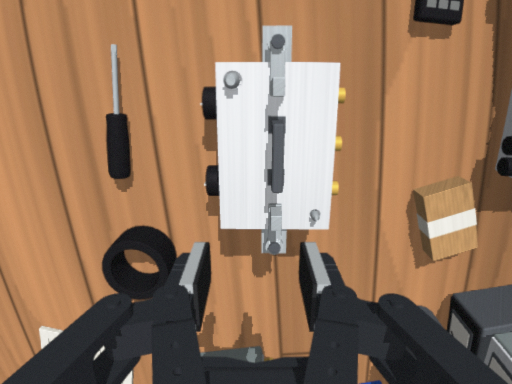

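Both turn-buttons lie square across the cover, with bars at (277,75) and (275,220). On to the grey aerial switch: I'll hover there with the jaws turned across its slot.

Call:
move_arm:
  moves: [-0.5,-1.5,0,-6,50,-1.5,-4,0,-13,50,-2.5,-7,0,-20,50,-3.5,-10,0,-27,50,-4.5,-13,0,-34,50,-5.5,-16,0,-41,50,-6.5,-19,0,-48,50,-7.5,-22,0,-55,50,-8.5,-25,0,-62,50,-10,-28,0,-69,50,-11.5,-31,0,-76,50,-12.4,-33.4,0,-80,50,-12.4,-33.4,0,-80,50,-12.4,-33.4,0,-80,50,-12.4,-33.4,0,-80,50]

```text
clock: 18.57
tool_pos: [0.4047, -0.3298, 0.2582]
eef_rot: [2.18, 0.128, -2.179]
wrist_force: [-0.2, 0.6, 0.3]
gripper_width: 0.502
```

```bash
python3 -c "
from h import *
st();c=snap('wrist','w16')"
```

```text
t18.57 tcp [ 404.7 -329.8  258.2] jaw -84.34 tilt [-0.01  1.08] F [-0.2  0.6  0.3] M [0.01 0.01 0.  ] g0.502 q [-0.11  0.3   0.9   1.86 -0.28  1.12 -0.59]
```

View pics/w16.png

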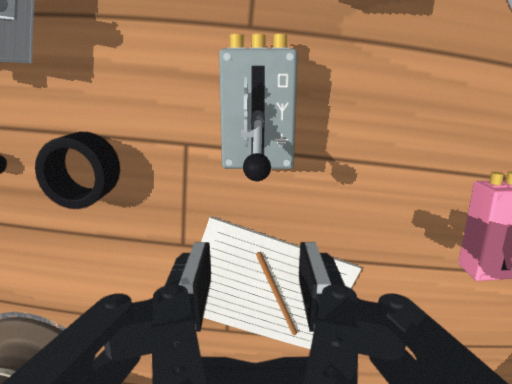

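This is the grey switch: rectangle sign at (283,80), aerial sign at (282,110) and earth sign at (281,142), with the knob at (257,166) in the earth notch. Measuring it.

Run:
```python
from h import *
c=load('w16');crop(c,205,25,315,195,4.5,'w16c')
g=c["img"].max(2);m=(g[140:190,235:280]<50).astype(np.uint8)
n,l,s,ce=cv2.connectedComponentsWithStats(m)
for i in range(1,n):
    if s[i,4]>30: print(s[i],ce[i]+[235,140])
m[:,:]=(m&(np.arange(140,190)[:,None]>152));k=max(cv2.findContours(m,0,1)[0],key=cv2.contourArea);(x,y),r=cv2.minEnclosingCircle(k);print(x+235,y+140,r)
print("knob",onz(c,(x+235,y+140),.1146))
C=[(220,48),(297,50),(295,169),(222,168)]
P=np.array([onz(c,p,.05) for p in C]);print(P.round(4),P.mean(0));
d=P[0]+P[1]-P[2]-P[3];print(np.degrees(np.arctan2(d[1],d[0])))
```

```text
[  9   0  27  41 575] [257.02434783 165.85913043]
256.85143852233887 166.0335464477539 14.013701438903809
knob [ 0.41616904 -0.32895585  0.1146    ]
[[ 0.5118 -0.2832  0.05  ]
 [ 0.5171 -0.3564  0.05  ]
 [ 0.4008 -0.3698  0.05  ]
 [ 0.3939 -0.2937  0.05  ]] [ 0.4559002  -0.32578874  0.05      ]
5.837193803150924
```

View pics/w16c.png

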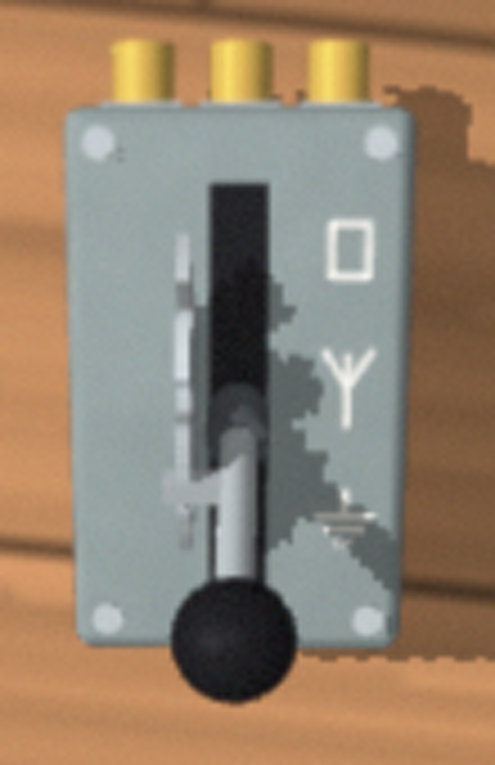

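Call:
move_arm:
  moves: [1.15,0.08,-3,0.1,50,1.15,0.08,-6.5,0.1,50,1.15,0.08,-10,0.1,50,1.15,0.08,-13,0.1,50,1.15,0.08,-14.5,0.1,50,1.15,0.08,-14.9,0.1,50,1.15,0.08,-14.9,0.1,50,1.15,0.08,-14.9,0.1,50]

```text
clock: 19.28
tool_pos: [0.4173, -0.3284, 0.1101]
eef_rot: [2.179, 0.132, -2.175]
wrist_force: [0.5, -0.4, 0.2]
gripper_width: 0.496
```

```bash
python3 -c "
from h import *
st();c=snap('wrist','w17')"
```

```text
t19.28 tcp [ 417.3 -328.4  110.1] jaw -84.10 tilt [0.04 1.07] F [ 0.5 -0.4  0.2] M [-0.09 -0.01  0.02] g0.496 q [ 0.02  0.51  0.75  1.99 -0.49  0.84 -0.42]
```

View pics/w17.png

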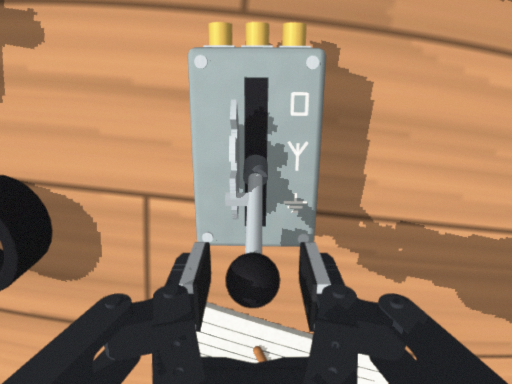

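Call:
move_arm:
  moves: [-0.1,0.05,0,0,35,-0.1,0.05,0,0,20,-0.1,0.05,0,0,0,-0.1,0.05,0,0,0,-0.1,0.05,0,0,0,-0.1,0.05,0,0,0,-0.1,0.05,0,0,0]

```text
clock: 19.92
tool_pos: [0.4166, -0.3277, 0.1118]
eef_rot: [2.182, 0.133, -2.173]
wrist_force: [-3.9, 4.0, 8.5]
gripper_width: 0.241
```

```bash
python3 -c "
from h import *
st()"
```

```text
t19.92 tcp [ 416.6 -327.7  111.8] jaw -84.08 tilt [0.16 1.11] F [-3.9  4.   8.5] M [0.77 0.63 0.05] g0.241 q [ 0.02  0.51  0.75  1.99 -0.49  0.84 -0.42]
```

Call:
move_arm:
  moves: [0.4,0.04,0.2,0,0,0.76,0.08,0.35,0,0,1.15,0.12,0.5,0,0,1.55,0.16,0.65,0,0,2.0,0.2,0.75,0,0,2.4,0.24,0.85,0,0,2.8,0.28,0.92,0,0,3.2,0.33,0.98,0,0,3.65,0.37,1.0,0,0,4.05,0.41,1.0,0,0,4.05,0.41,1.0,0,0,4.05,0.41,1.0,0,0]

```text
clock: 20.92
tool_pos: [0.4574, -0.3236, 0.122]
eef_rot: [2.182, 0.134, -2.173]
wrist_force: [0.1, 0.8, -0.3]
gripper_width: -0.004
```

```bash
python3 -c "
from h import *
st();c=snap('wrist','w18')"
```

```text
t20.92 tcp [ 457.4 -323.6  122. ] jaw -84.05 tilt [0.18 1.1 ] F [ 0.1  0.8 -0.3] M [ 0.01  0.01 -0.01] g-0.004 q [-0.01  0.54  0.75  1.91 -0.49  0.89 -0.47]
```

View pics/w18.png

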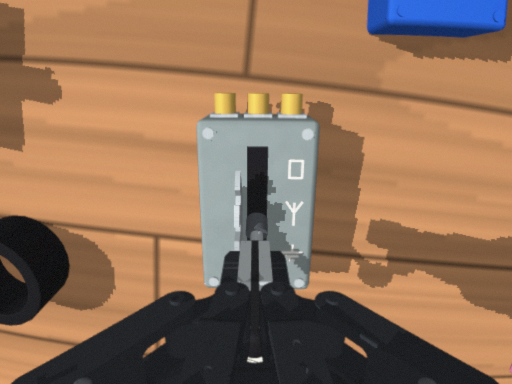

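The gripper shut fully, so it slipped off the ball. Rising to see where the lever is.

Call:
move_arm:
  moves: [0,0,2,0,0,0,0,5.5,0,0,-1,0,9,0,0,-3,0,12,0,0,-5.3,-0.6,13.6,0,0,-5.3,-0.6,13.6,0,0,-5.3,-0.6,13.6,0,0]

```text
clock: 21.55
tool_pos: [0.4032, -0.3305, 0.2592]
eef_rot: [2.186, 0.131, -2.171]
wrist_force: [0.1, 0.3, -0.4]
gripper_width: 0.0
```

```bash
python3 -c "
from h import *
st();c=snap('wrist','w19');c=snap('scene','s19');crop(c,150,180,230,250,8,'s19c')"
```

```text
t21.55 tcp [ 403.2 -330.5  259.2] jaw -84.20 tilt [0.35 1.11] F [ 0.1  0.3 -0.4] M [-0.02  0.02 -0.01] g0.000 q [-0.12  0.3   0.91  1.86 -0.28  1.12 -0.58]
```

View pics/w19.png

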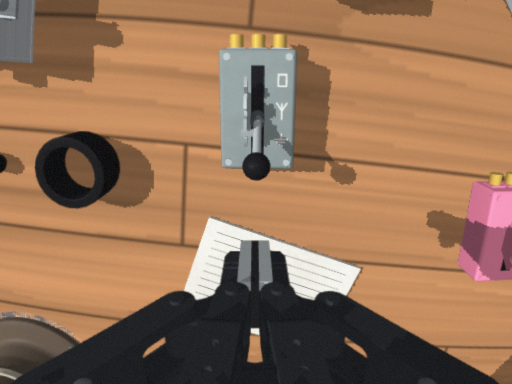

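View pics/s19c.png

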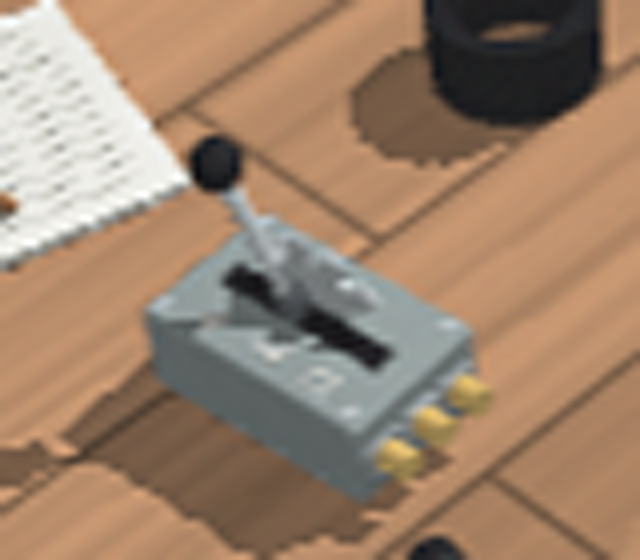

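The lever is still in the earth notch and undamaged. I'll push it with shut fingers from the -x side instead.

Call:
move_arm:
  moves: [-2.2,-0.1,-3,0,0,-2.2,-0.1,-6.5,0,0,-2.2,-0.1,-10,0,0,-2.2,-0.1,-13,0,0,-2.2,-0.1,-14.6,0,0,-2.2,-0.1,-14.6,0,0,-2.2,-0.1,-14.6,0,0]

```text
clock: 22.23
tool_pos: [0.3818, -0.3297, 0.1103]
eef_rot: [2.179, 0.136, -2.177]
wrist_force: [0.6, 0.4, 0.8]
gripper_width: 0.001
```

```bash
python3 -c "
from h import *
st();c=snap('wrist','w20')"
```

```text
t22.23 tcp [ 381.8 -329.7  110.3] jaw -84.05 tilt [-0.02  1.21] F [0.6 0.4 0.8] M [-0.13  0.01  0.04] g0.001 q [ 0.03  0.48  0.77  2.05 -0.48  0.81 -0.37]
```

View pics/w20.png

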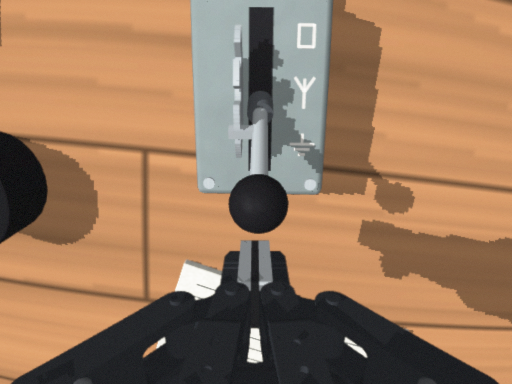

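Call:
move_arm:
  moves: [0.6,0.06,0,0,0,1.2,0.12,0,0,0,1.5,0.15,0.1,0,0,1.8,0.18,0.25,0,0,2.1,0.21,0.4,0,0,2.4,0.24,0.5,0,0,2.7,0.27,0.6,0,0,3.0,0.3,0.7,0,0,3.3,0.33,0.75,0,0,3.5,0.35,0.8,0,0,3.5,0.35,0.8,0,0]

```text
clock: 23.2
tool_pos: [0.4187, -0.3264, 0.1196]
eef_rot: [2.181, 0.136, -2.172]
wrist_force: [0.3, 0.4, 0.5]
gripper_width: 0.0
```

```bash
python3 -c "
from h import *
st();c=snap('wrist','w21')"
```

```text
t23.20 tcp [ 418.7 -326.4  119.6] jaw -83.97 tilt [0.16 1.14] F [0.3 0.4 0.5] M [-0.08 -0.01 -0.01] g0.000 q [ 0.    0.5   0.77  1.98 -0.48  0.86 -0.42]
```

View pics/w21.png

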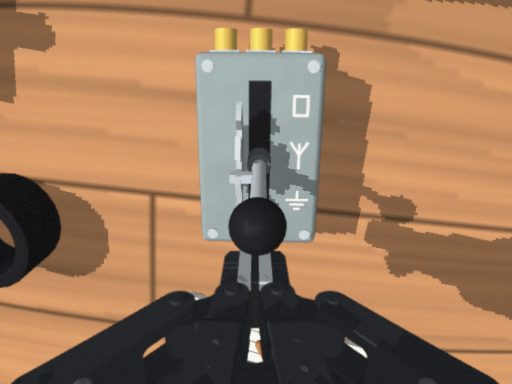

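Call:
move_arm:
  moves: [-1,-0.1,0,0,0,-2.5,-0.25,0,0,0,-3,-0.3,3,0,0,-2.5,-0.3,6.5,0,0,-2,-0.3,10,0,0,-1.5,-0.3,14,0,0,-1.5,-0.3,14,0,0,-1.5,-0.3,14,0,0]

```text
clock: 23.92
tool_pos: [0.4027, -0.3304, 0.2612]
eef_rot: [2.185, 0.134, -2.169]
wrist_force: [-0.4, -0.2, -0.4]
gripper_width: -0.002
```

```bash
python3 -c "
from h import *
st();c=snap('wrist','w22');crop(c,205,25,315,195,4.5,'w22c');s=snap('scene','s22');crop(s,150,180,230,250,8,'s22c')
g=c['img'].max(2);m=(g[60:200,225:290]<50).astype(np.uint8);m=cv2.morphologyEx(m,cv2.MORPH_OPEN,np.ones((13,13),np.uint8))
n,l,t,ce=cv2.connectedComponentsWithStats(m)
for i in range(1,n): p=ce[i]+[225,60];print(t[i],p,onz(c,p,.125),onz(c,p,.1146))
"
```

```text
t23.92 tcp [ 402.7 -330.4  261.2] jaw -84.03 tilt [0.36 1.11] F [-0.4 -0.2 -0.4] M [-0.05  0.02 -0.05] g-0.002 q [-0.13  0.3   0.92  1.86 -0.28  1.12 -0.57]
[ 24  47  21  25 439] [259.48291572 119.48063781] [ 0.45470742 -0.32744373  0.125     ] [ 0.45362641 -0.32751967  0.1146    ]
```

View pics/w22c.png

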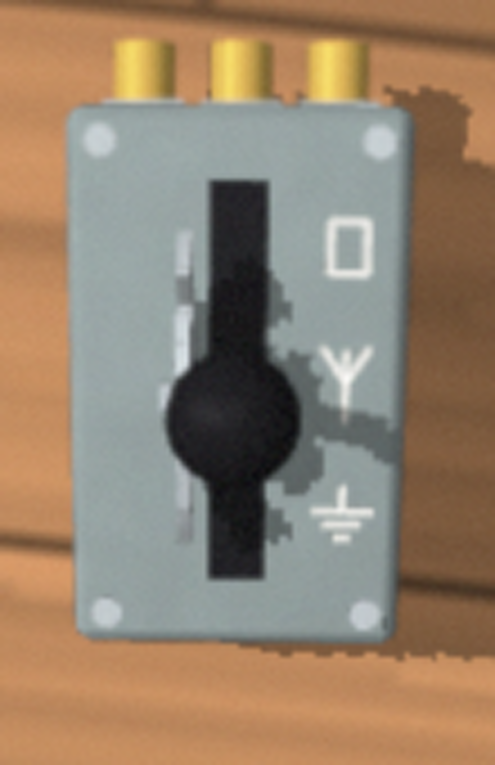

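View pics/s22c.png

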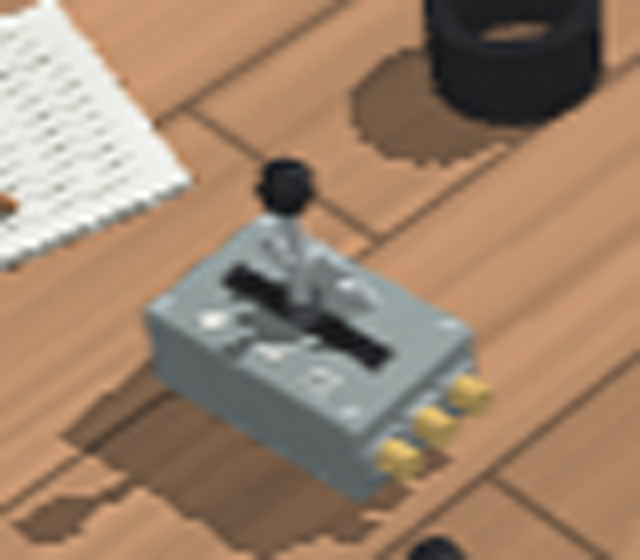

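The lever is upright: the knob is at x = 454.7 mm against the pivot's 455.9 mm, which is the aerial notch. One last overall look before handing in.

```bash
python3 -c "
from h import *
c=snap('scene','s23');crop(c,235,125,325,215,8,'s23c');t=snap('top','t23')
a=load('scene0')['img'].astype(int);d=abs(a-c['img']).max(2)>60;cv2.imwrite('pics/d.png',(d*255).astype(np.uint8))"
```

```text
(no output)
```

View pics/s23c.png

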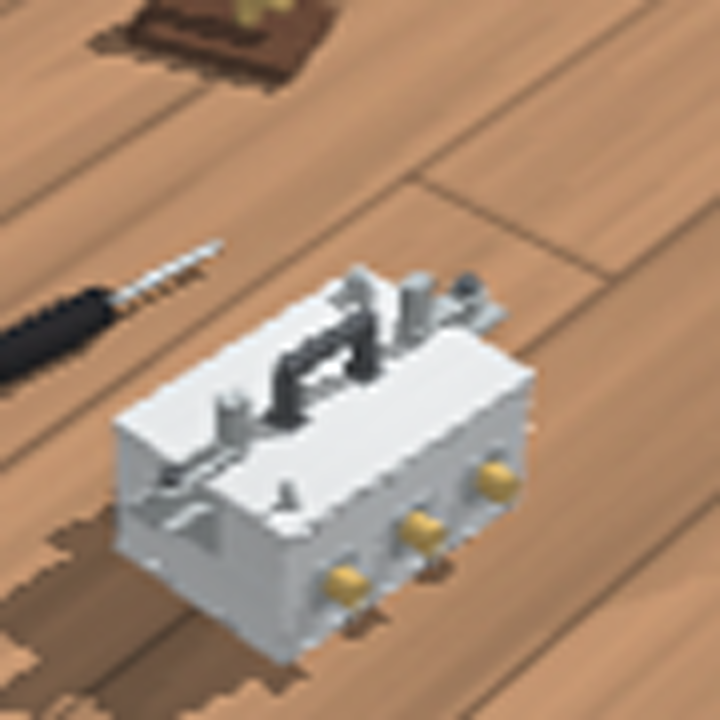

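View pics/s23.png

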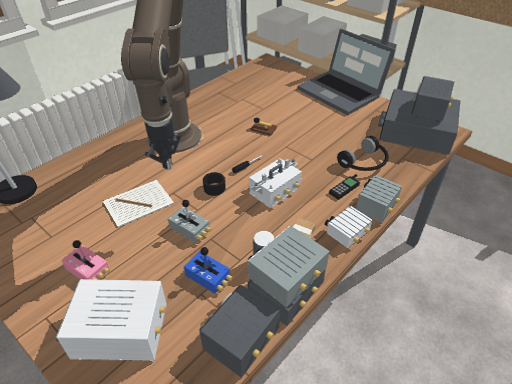

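The cover is flush, both buttons are square across it, the lever is up, and the other things are where they were.

```bash
python3 -c "
from cell import *
print(sign_off())"
```

```text
the job is handed in; nothing more can be done
None
```

The antenna tuner is closed and the aerial switch is in the aerial notch. I handed the job in at about 24 s; sign-off gives no verdict.

- **Cover:** I lowered it over both pins in small steps and released it only after it was resting on the box. The last pictures show it flush with both pin tips through their holes.
- **Turn-buttons:** Both were swung in until they met their stops, where 14–16 N moved them no more than about 1 mm. They lie square across the cover.
- **Lever:** My first try failed: I gripped the knob too high, the fingers slipped off, and the lever stayed in the earth notch. I then pushed it over with shut fingers. It now stands upright in the middle notch, with the knob measured 1.2 mm from the switch's centre.
- **Other things:** Judging by eye in the last scene picture, nothing else moved, including the blue and pink switches. The arm was clear of everything at hand-in.

The two ways of locating the pins disagreed by up to about 1 mm. I checked by looking at the large pin through its hole before lowering, and met no side force until the cover touched down, about 4 N then.

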